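# Sweep the clamp nuts into the parts tray and shut it

## Robot

A 6-joint arm with a two-finger parallel gripper is mounted at the origin on the work surface. World frame = base frame: x ahead of the robot, y to its left, z up, the work surface at z = 0. Lengths are in m, angles in rad, forces in N, time in s.
With the tool pointing down it reaches from about 0.35 to 0.975 m from the base axis. Payload 7.1 kg.
Tool frame: the origin (TCP) lies at the very end of the fingers, on their centre line; the grasp point (between the pads) lies 19 mm behind it; z points along the fingers, y is the line along which they close (so a half turn about z gives the same grasp; the last joint's range is limited). The gripper opens to 88 mm and grips with 3 to 60 N. Pads are 20 mm wide; open, the fingers measure 115 mm over their backs; the gripper's body (75 mm by 178 mm) begins 61 mm behind the grasp point.
Start: joints at [-1.252, 0.423, 1.63, -0, 1.089, -0.019], TCP at [0.207, -0.59, 0.223] pointing down, gripper open.
Joint ranges: [-3, 3], [-0.9, 2.11], [0.09, 2.58], [-1.31, 4.45], [0.11, 2.69], [-2.54, 2.54]. Speed limits (rad/s): [2.39, 2.39, 3.01, 3.14, 3.14, 3.14].

## Interface

Orientations are given as a rotation vector (axis times angle).
In Python, from workcell import bot gives the robot as it stands.
- The arm moves only by the shell command python3 -m handwheel 'ROWS' [OPENING]. ROWS is JSON, a list of rows, each a list of 2 entries, a list of its own where there are three numbers: the shift along the tool's x, y, z in m, then the turn, a rotation vector about the tool's x, y, z in rad. In form: [[[x, y, z], [ax, ay, az]], ...]. A call has 1 to 8 rows; each row shifts and turns the commanded pose from where the row before left it, along the tool's axes as they then stand; what a row does not reach is not made up. A row lasts 1/10 s, in which the tool goes at most 50 mm and 8.59 degrees, less where a joint would pass 70% of its speed; a pose out of reach is approached as far as the arm can. A call is refused whole if a number of a shift passes 0.05 or a number of a turn 0.15, either way. A call with a gripper value outside its range is refused whole. OPENING is the opening in per cent of the stroke, from 0 (shut) to 100 (fully open), set as the call begins (- or left out, the last holds). The fingers move at their own pace and stop on an object; the grip force is fixed at half the most. Time passes only in rows, so rows that do not move let the fingers close. It gives the time, the measured TCP pose, the force, the opening and the grip force at its end, in the units of the state.
- bot.read_state(): the state, without advancing time (a new reading comes with each control period).
- bot.read_camera(name): name is "scene" or "side" or "wrist"; returns (picture, depth): 420x560x3 uint8, red, green, blue; 420x560 float32, m along the optical axis (not along the pixel's ray), 0 where there is no reading.
- bot.camera_params(name): a dict with "fx", "fy", "cx", "cy" (pixels), "eye" and "rotation" of the camera in the world; the wrist camera has in their place "tool_from_camera" (4x4, takes a point from camera to tool coordinates, whose origin is the TCP and whose axes are the flange's). Camera axes: x right, y up, looking along -z (the intrinsics and any distortion apply to the point x, -y, -z); pixel columns grow to the right and rows downward; lengths in m; the calibration is good to about 2 mm. A picture is of the moment at which its call begins: read the wrist's pose just before it. camera_params takes no time and is no camera call.
- bot.close_job(): hands the job in; it is judged then, once.
The state is a dict: "time": time; "joint_pos": joint angles; "qvel": joint speeds; "tau": joint torques, N m; "tcp_pos": TCP position; "eef_rot": TCP orientation; "wrist_force": force on the tool from outside, world axes, zero at the start; "moment": the same for the moment, N m; "grip_width": finger opening in m; "gripper_force": force on a finger pad.
Only numpy, scipy, OpenCV 4.12 (cv2) and the standard library are available. Lean on these libraries where they do the work, as an engineer would, in place of code of your own. Each camera call takes 0.05 s, during which the arm holds its last target. There are 200 camera calls.

## Task

Clear the drafting board: with your fingertips, sweep the three loose steel clamp nuts off the board's edge down into the white parts tray that stands drawn out beneath it, then push the tray fully home under the board with the nuts inside. Slide the nuts along the board, do not pick them up or lift them, and leave the cartridge, jar, protractor and screwdriver where they are.

Things in the scene. Friction and masses are not known exactly. Their poses are not given: they have to be found in the camera images.
- board: level ash drafting board, fixed; 360 mm (its x) by 460 mm (its y), top face 57 mm above the table, 12 mm thick, standing on rails. Origin: on the table under the board's centre; its axes lie along the board's sides, z up. Its -y edge (the robot's right) is the edge above the tray; there is no rim along any edge.
- board_edge (a point): middle of the board's -y edge at the height of the board's top face (57 mm above the table, 230 mm from the board's centre). The nuts are swept over this edge; axes as the board.
- tray (a joint): how far the tray is drawn out from under the board, in m: 0 = fully home against its stop, at most 0.105. It slides along the board's y (opening towards -y). At the start it is drawn out 80 to 105 mm. It has no spring: runner friction of about 2 N (plus a little damping, 8 N s/m) keeps it where it is left.
- tray_floor (a point): centre of the inner floor of the white ABS tray, 7 mm above the table; moves with the tray, axes as the board. Inside, the tray measures 182 mm (x) by 142 mm (y); 4 mm walls all round, their top 39 mm above the table and 6 mm below the board's underside. Drawn out, only the part in front of the board's edge is open from above.
- tray_front (a point): centre of the outer face of the tray's front plate (200 mm along x, 6 mm thick, from 3 to 41 mm above the table), 22 mm above the table; the face looks to the board's -y. Fully home it stands 6 mm outside the board's edge. Push here, along the board's +y, to shut the tray.
- nut1: knurled steel clamp nut, a round disc 24 mm in diameter and 8 mm thick with a 15 mm collar on top (12 mm high in all), about 30 g, lying flat and loose on the board at the start. Origin: centre of its underside, z up. The three nuts are alike.
- nut2: knurled steel clamp nut, a round disc 24 mm in diameter and 8 mm thick with a 15 mm collar on top (12 mm high in all), about 30 g, lying flat and loose on the board at the start. Origin: centre of its underside, z up. The three nuts are alike.
- nut3: knurled steel clamp nut, a round disc 24 mm in diameter and 8 mm thick with a 15 mm collar on top (12 mm high in all), about 30 g, lying flat and loose on the board at the start. Origin: centre of its underside, z up. The three nuts are alike.
- cartridge: blue plastic cartridge body, 36 mm (x) by 60 mm (y), 30 mm high with a raised neck up to 42 mm, loose on the board, to be left alone. Origin: centre of its underside.
- jar: amber glass jar with a black twist cap, 48 mm in diameter, 60 mm high, standing loose on the board, to be left alone. Origin: centre of its underside.
- protractor: half-round steel protractor plate, 120 mm (x) by 60 mm (y), 3 mm thick, lying flat and loose, to be left alone. Origin: on its underside, 25 mm from the middle of the straight (-y) side towards the round one.
- driver: short aluminium torque screwdriver lying along its x, 125 mm long and 25 mm thick, loose, to be left alone. Origin: on its underside; the handle reaches 65 mm to -x, the blade 60 mm to +x.

How it is judged:
By the outcome, as a careful person would: the job done as asked, in the order asked, and still so for the second after the job is handed in, with the robot touching nothing.
It also fails if it takes over 64 s, if anything falls off the work surface, if the arm or the gripper's body presses on something with over 40 N, if the wrist force passes 120 N, or if a joint passes its speed limit or range.

## Working session

There is one attempt and no reset: what is moved stays moved. The work goes in short steps, Python scripts to look and compute and a shell command to move; the robot and the scene stay as the last step left them, time stands still between calls to the robot, and variables do not carry over. Pictures are saved under pics/ and viewed, at most 10 in all, crops included, and the job is handed in when it is done.

```bash
mkdir -p pics; ls
cat > h.py <<'E'
import numpy as np, cv2
from workcell import bot
from scipy.spatial.transform import Rotation as R
def cam(n):
    s=bot.read_state(); p=bot.camera_params(n); im,d=bot.read_camera(n)
    if 'eye' in p: E=np.array(p['eye']); M=np.array(p['rotation'])
    else:
        T=np.array(p['tool_from_camera']); W=R.from_rotvec(s['eef_rot']).as_matrix()
        E=np.array(s['tcp_pos'])+W@T[:3,3]; M=W@T[:3,:3]
    if M.shape!=(3,3): M=R.from_rotvec(M).as_matrix() if M.size==3 else R.from_quat(M).as_matrix()
    return im,d,p,E,M
def cloud(d,p,E,M):
    v,u=np.mgrid[:d.shape[0],:d.shape[1]]
    P=np.stack([(u-p['cx'])/p['fx']*d,-(v-p['cy'])/p['fy']*d,-d],-1)
    return P@M.T+E
def ray(u,v,z,p,E,M):
    r=M@np.array([(u-p['cx'])/p['fx'],-(v-p['cy'])/p['fy'],-1.]); return E+r*(z-E[2])/r[2]
E
python3 - <<'E'
from h import *
print(bot.read_state())
for n in ['scene','side']:
    im,d,p,E,M=cam(n); print(p)
    cv2.imwrite(f'pics/{n}0.png',im[:,:,::-1]); np.savez(f'{n}0.npz',im=im,d=d,E=E,M=M,**{k:p[k] for k in('fx','fy','cx','cy')})
E
```

```text
pics
{'time': 0.0, 'joint_pos': array([-1.25202081e+00,  4.23830100e-01,  1.63065743e+00,  2.15250478e-06,
        1.08860277e+00, -1.90166961e-02]), 'qvel': array([-0.00029388, -0.0010245 ,  0.00141212,  0.00010768, -0.00094146,
        0.00061854]), 'tau': array([-1.01809292e-03, -5.44624364e+01, -2.73666698e+01,  6.42669504e-02,
        2.28322099e-02, -1.19371466e-04]), 'tcp_pos': array([ 0.20697382, -0.58916242,  0.2219212 ]), 'eef_rot': array([-3.09543088e+00, -5.27833187e-01,  3.48147801e-04]), 'wrist_force': array([-0.46671885, -0.19122848, -0.28576751]), 'moment': array([-0.00295042,  0.01797391, -0.00271878]), 'gripper_force': 0.0, 'grip_width': 0.08789205474207573}
{'fx': 399.49608927269367, 'fy': 399.49608927269367, 'cx': 279.9757806001882, 'cy': 209.90191437246526, 'eye': array([0.76621602, 0.41684283, 0.57453345]), 'rotation': array([0.25782025, 0.7938865 , 2.44813792])}
{'fx': 423.90502156374856, 'fy': 423.90502156374856, 'cx': 274.02549090803797, 'cy': 202.22056530443132, 'eye': array([0.46773701, 0.65964169, 0.58624054]), 'rotation': array([ 0.11020375, -1.20236947, -2.75114292])}
```

View pics/scene0.png

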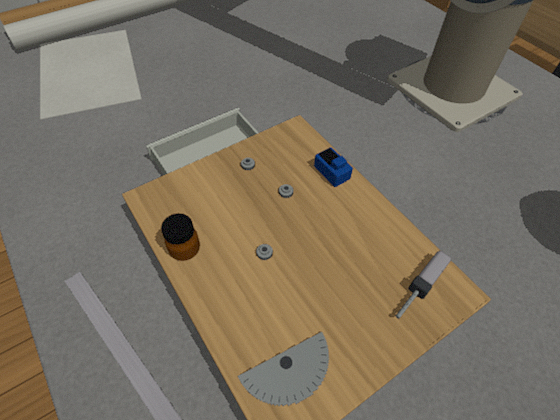

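View pics/side0.png

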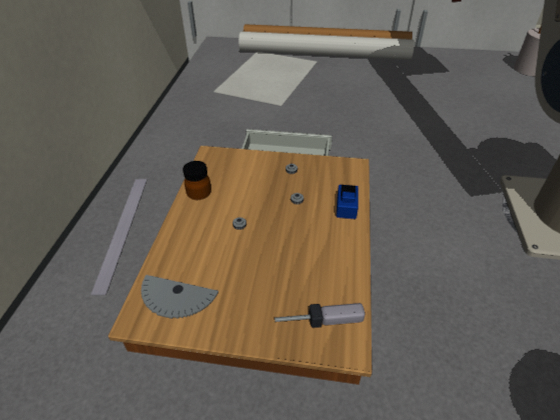

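The scene view shows the nuts at about (248,162), (286,190) and (264,251). The board's near-tray edge runs (125,193)–(300,117), with the jar at (180,237), the cartridge at (333,167) and the open tray at (200,140).

Run:
```python
from h import *
for n,seeds in [('scene',[(248,162),(286,190),(264,251)]),('side',[(291,168),(297,198),(239,223)])]:
    z=np.load(n+'0.npz'); im,d,E,M=z['im'],z['d'],z['E'],z['M']; p={k:float(z[k]) for k in('fx','fy','cx','cy')}
    P=cloud(d,p,E,M); hsv=cv2.cvtColor(im,cv2.COLOR_RGB2HSV)
    wood=((abs(P[...,2]-.057)<.006)&(d>0)&(np.hypot(P[...,0]-.45,P[...,1]+.2)<.6)).astype(np.uint8)
    c=max(cv2.findContours(wood,cv2.RETR_EXTERNAL,cv2.CHAIN_APPROX_NONE)[0],key=cv2.contourArea)[:,0]
    Q=np.array([ray(u,v,.057,p,E,M)[:2] for u,v in c],np.float32)
    r=cv2.minAreaRect(Q); print(n,'board',r,'\n',cv2.boxPoints(r), 'z med',np.median(P[wood>0][:,2]))
    for s in seeds:
        u0,v0=s; sl=np.s_[v0-16:v0+17,u0-18:u0+19]
        m=((hsv[sl][...,1]<70)).astype(np.uint8)
        k,l,st,ce=cv2.connectedComponentsWithStats(m); i=1+np.argmax(st[1:,4]); 
        q=P[sl][l==i]; top=q[q[:,2]>.0]
        print(s,'cent',ce[i]+[u0-18,v0-16],st[i],'ray.063',ray(*(ce[i]+[u0-18,v0-16]),.063,p,E,M)[:2].round(4),'cloud mid',((top.min(0)+top.max(0))/2).round(4))
    for nm,m in [('blue',(hsv[...,0]>100)&(hsv[...,0]<130)&(hsv[...,1]>120)),('jar',(P[...,2]>.105)&(P[...,2]<.125))]:
        q=P[m&(d>0)&(P[...,2]>.05)&(P[...,0]>.2)&(P[...,0]<.9)]; print(nm,len(q),np.percentile(q,[2,98],axis=0).round(3))
    tm=(hsv[...,1]<40)&(P[...,2]>.034)&(P[...,2]<.046)&(P[...,1]<-.2)
    q=P[tm]; print('trayrim',len(q),np.percentile(q,[1,99],axis=0).round(3) if len(q) else '')
    np.save(n+'rim.npy',q)
    q=q[::max(1,len(q)//12)]; print(q.round(3).tolist())
```

```text
scene board ((0.5709018707275391, 0.16413235664367676), (0.3598167896270752, 0.46046605706214905), 0.13351115584373474) 
 [[ 0.39045745  0.39394554]
 [ 0.39153045 -0.06651927]
 [ 0.7513463  -0.06568083]
 [ 0.7502733   0.39478397]] z med 0.058131211762624535
(248, 162) cent [247.47552448 163.33566434] [ 11  11  14  13 143] ray.063 [ 0.5448 -0.0042] cloud mid [0.6483 0.2017 0.3151]
(286, 190) cent [285.63291139 190.34810127] [ 11  10  14  14 158] ray.063 [0.5232 0.0816] cloud mid [0.6371 0.2437 0.3161]
(264, 251) cent [264.01435407 251.14832536] [ 10   9  17  16 209] ray.063 [0.6147 0.1594] cloud mid [0.6135 0.1595 0.0647]
blue 828 [[0.418 0.064 0.062]
 [0.72  0.118 0.118]]
jar 788 [[0.691 0.067 0.106]
 [0.73  0.107 0.12 ]]
trayrim 851 [[ 0.435 -0.675  0.034]
 [ 0.798 -0.663  0.046]]
[[0.476, -0.675, 0.045], [0.477, -0.669, 0.041], [0.48, -0.665, 0.035], [0.543, -0.67, 0.039], [0.551, -0.667, 0.035], [0.628, -0.67, 0.045], [0.634, -0.667, 0.041], [0.643, -0.665, 0.037], [0.71, -0.671, 0.043], [0.721, -0.668, 0.04], [0.739, -0.665, 0.04], [0.75, -0.665, 0.036], [0.776, -0.664, 0.034]]
s
[... 403 characters left out ...]
296.72173913 197.88695652] [ 12  11  13  11 115] ray.063 [0.522  0.0835] cloud mid [0.501  0.362  0.3209]
(239, 223) cent [238.99206349 222.83333333] [ 12  10  13  12 126] ray.063 [0.6134 0.1615] cloud mid [0.615  0.1581 0.0621]
blue 587 [[0.415 0.067 0.063]
 [0.449 0.121 0.1  ]]
jar 383 [[0.687 0.069 0.106]
 [0.726 0.108 0.118]]
trayrim 2002 [[-0.228 -1.107  0.034]
 [ 1.524 -0.502  0.046]]
[[1.522, -0.984, 0.042], [0.368, -1.095, 0.045], [0.262, -1.1, 0.041], [0.143, -1.1, 0.038], [0.084, -1.095, 0.034], [-0.186, -1.099, 0.036], [1.523, -0.672, 0.036], [0.743, -0.665, 0.04], [0.666, -0.671, 0.035], [0.617, -0.663, 0.035], [0.309, -0.672, 0.044], [0.4, -0.66, 0.035], [-0.086, -0.615, 0.038]]
```

```bash
python3 - <<'E'
from h import *
for n,pts in [('scene',[(148,148),(238,110)]),('side',[(246,131),(331,135)])]:
    z=np.load(n+'0.npz'); p={k:float(z[k]) for k in('fx','fy','cx','cy')}
    print(n,[ray(u,v,.041,p,z['E'],z['M'])[:2].round(3) for u,v in pts])
E
python3 -m handwheel '[[[0,0,0],[0,0,-0.149]],[[0,0,0],[0,0,-0.149]],[[0,0,0],[0,0,-0.149]],[[0,0,0],[0,0,-0.149]],[[0,0,0],[0,0,-0.149]],[[0,0,0],[0,0,-0.149]],[[0,0,0],[0,0,-0.149]],[[0,0,0],[0,0,-0.149]]]' 16
```

```text
scene [array([ 0.67 , -0.156]), array([ 0.476, -0.158])]
side [array([ 0.667, -0.154]), array([ 0.472, -0.164])]
time: 0.9
tcp_pos: [0.207, -0.5893, 0.2222]
eef_rot: [-2.259, -2.182, -0.001]
wrist_force: [-0.1, -0.0, 0.4]
grip_width: 0.0276
gripper_force: 0.0
```

```bash
python3 -m handwheel '[[[0,0,0],[0,0,-0.034]],[[0.042,0.0225,0],[0,0,0]],[[0.042,0.0225,0],[0,0,0]],[[0.042,0.0225,0],[0,0,0]],[[0.042,0.0225,0],[0,0,0]],[[0.042,0.0225,0],[0,0,0]],[[0.042,0.0225,0],[0,0,0]],[[0.042,0.0225,0],[0,0,0]]]'
python3 -m handwheel '[[[0.042,0.0225,0],[0,0,0]],[[0.042,0.0225,0],[0,0,0]],[[0.042,0.0225,0],[0,0,0]],[[0.042,0.0225,0],[0,0,0]],[[0.042,0.0225,0],[0,0,0]],[[0.042,0.0225,0],[0,0,0]],[[0.042,0.0225,0],[0,0,0]],[[0,0,0],[0,0,0]]]'
```

```text
time: 1.7
tcp_pos: [0.3671, -0.2949, 0.2226]
eef_rot: [-2.23, -2.213, -0.0]
wrist_force: [0.8, -0.9, 0.3]
grip_width: 0.0142
gripper_force: 0.0
time: 2.5
tcp_pos: [0.5284, 0.0004, 0.2226]
eef_rot: [2.224, 2.219, 0.003]
wrist_force: [0.3, 0.3, -0.6]
grip_width: 0.0142
gripper_force: 0.0
```

Run:
```python
from h import *
im,d,p,E,M=cam('wrist'); cv2.imwrite('pics/w1.png',im[:,:,::-1])
hsv=cv2.cvtColor(im,cv2.COLOR_RGB2HSV)
m=cv2.morphologyEx((hsv[...,1]<70).astype(np.uint8),cv2.MORPH_OPEN,np.ones((3,3)))
for c in cv2.findContours(m,cv2.RETR_EXTERNAL,cv2.CHAIN_APPROX_NONE)[0]:
    if cv2.contourArea(c)>100:
        (u,v),r=cv2.minEnclosingCircle(c); print((u,v),r,cv2.contourArea(c),ray(u,v,.063,p,E,M).round(4))
```

```text
(281.0, 314.43792724609375) 74.57978820800781 6195.0 [ 0.5282 -0.1645  0.063 ]
(294.63043212890625, 193.36956787109375) 11.151790618896484 357.5 [ 0.5438 -0.0053  0.063 ]
(179.0, 118.0) 19.105072021484375 658.0 [0.4236 0.0755 0.063 ]
(275.0, 112.5) 12.659089088439941 444.5 [0.5227 0.0806 0.063 ]
(370.7867736816406, 26.426469802856445) 15.339616775512695 584.5 [0.6142 0.1584 0.063 ]
(279.5, 209.5) 349.30010986328125 127994.0 [ 0.5269 -0.0241  0.063 ]
```

View pics/w1.png

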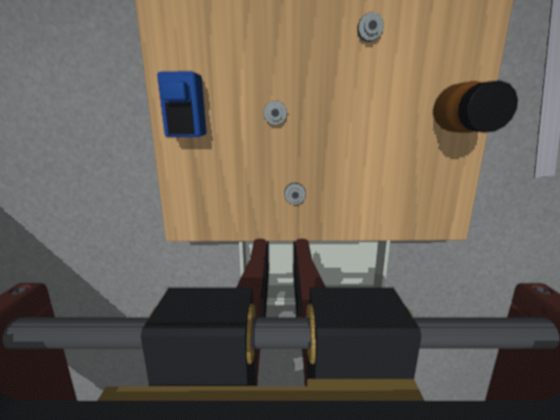

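```bash
python3 -m handwheel '[[[0.04,0.0156,0.02],[0,0,0]],[[0,0,0.04],[0,0,0]],[[0,0,0.04],[0,0,0]],[[0,0,0.03],[0,0,0]],[[0,0,0.02],[0,0,0]],[[0,0,0.012],[0,0,0]],[[0,0,0],[0,0,0]],[[0,0,0],[0,0,0]]]'
```

```text
time: 3.35
tcp_pos: [0.5424, 0.0354, 0.0612]
eef_rot: [2.23, 2.213, 0.0]
wrist_force: [-0.2, -0.4, 0.4]
grip_width: 0.0143
gripper_force: 0.0
```

```bash
python3 -m handwheel '[[[-0.008,0.0015,0.001],[0,0,0]],[[-0.008,0,0],[0,0,0]],[[-0.01,0,0],[0,0,0]],[[-0.01,0,0],[0,0,0]],[[-0.01,0,0],[0,0,0]],[[-0.01,0,0],[0,0,0]],[[-0.01,0,0],[0,0,0]],[[-0.01,0,0],[0,0,0]]]'
python3 -m handwheel '[[[-0.01,0,0],[0,0,0]],[[-0.01,0,0],[0,0,0]],[[-0.01,0,0],[0,0,0]],[[-0.006,0,0],[0,0,0]],[[0,0,0],[0,0,0]]]'
python3 - <<'E'
from h import *
im,d,p,E,M=cam('scene'); cv2.imwrite('pics/s2.png',cv2.resize(im[80:300,100:380,::-1],(700,550)))
E
```

```text
time: 4.15
tcp_pos: [0.5431, -0.0409, 0.0597]
eef_rot: [-2.229, -2.214, -0.0]
wrist_force: [-0.3, 1.0, 2.0]
grip_width: 0.0139
gripper_force: 0.8
time: 4.65
tcp_pos: [0.5428, -0.0769, 0.0596]
eef_rot: [2.23, 2.213, -0.0]
wrist_force: [0.2, 0.1, -0.5]
grip_width: 0.0138
gripper_force: 0.0
```

View pics/s2.png

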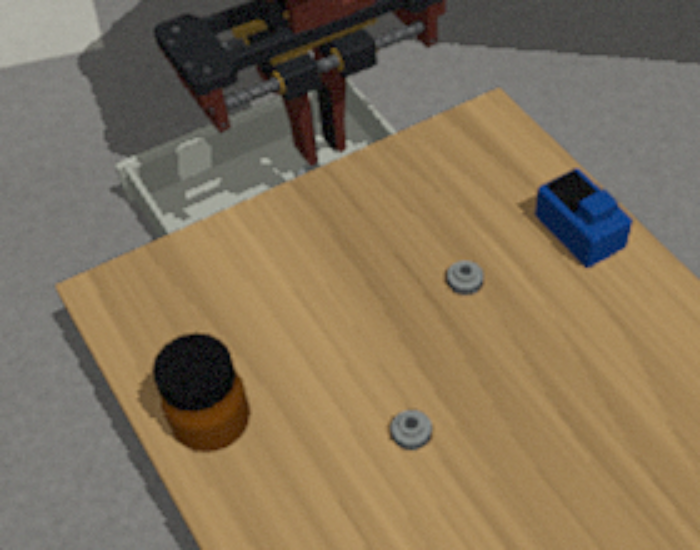

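Nut 1 has left the board, and nuts 2 and 3 are untouched at crop (464,277) and (411,428). Next is nut 2.

```bash
python3 -m handwheel '[[[0,0,-0.03],[0,0,0]],[[0.04,-0.005,0],[0,0,0]],[[0.04,-0.005,0],[0,0,0]],[[0.04,-0.005,0],[0,0,0]],[[0.04,-0.005,0],[0,0,0]],[[0.035,0,0],[0,0,0]],[[0,0,0],[0,0,0]],[[0,0,0.02],[0,0,0]]]'
python3 -m handwheel '[[[0,0,0.01],[0,0,0]],[[0,0,0],[0,0,0]],[[0,0,0],[0,0,0]]]'
```

```text
time: 5.5
tcp_pos: [0.5259, 0.1207, 0.0714]
eef_rot: [2.224, 2.215, 0.006]
wrist_force: [-0.2, 0.1, -0.4]
grip_width: 0.0141
gripper_force: 0.0
time: 5.8
tcp_pos: [0.5241, 0.1186, 0.0596]
eef_rot: [-2.23, -2.212, 0.001]
wrist_force: [-0.3, -0.4, 0.1]
grip_width: 0.0135
gripper_force: 0.0
```

```bash
python3 -m handwheel '[[[-0.008,-0.0015,0],[0,0,0]],[[-0.008,0,0],[0,0,0]],[[-0.01,-0.001,0],[0,0,0]],[[-0.01,-0.001,0],[0,0,0]],[[-0.012,-0.001,0],[0,0,0]],[[-0.012,-0.001,0],[0,0,0]],[[-0.012,-0.001,0],[0,0,0]],[[-0.012,-0.001,0],[0,0,0]]]'
python3 -m handwheel '[[[-0.012,-0.001,0],[0,0,0]],[[-0.012,-0.001,0],[0,0,0]],[[-0.012,-0.001,0],[0,0,0]],[[-0.012,-0.001,0],[0,0,0]],[[-0.012,-0.001,0],[0,0,0]],[[-0.012,-0.001,0],[0,0,0]],[[-0.01,-0.001,0],[0,0,0]],[[-0.01,0,0],[0,0,0]]]'
python3 -m handwheel '[[[-0.01,0,0],[0,0,0]],[[-0.01,0,0],[0,0,0]],[[-0.01,0,0],[0,0,0]],[[0,0,0],[0,0,0]]]'
python3 - <<'E'
from h import *
im,d,p,E,M=cam('scene'); cv2.imwrite('pics/s3.png',cv2.resize(im[80:300,100:380,::-1],(700,550)))
E
```

```text
time: 6.6
tcp_pos: [0.516, 0.0341, 0.0597]
eef_rot: [-2.229, -2.213, -0.0]
wrist_force: [0.2, 1.3, 0.5]
grip_width: 0.0141
gripper_force: 0.5
time: 7.4
tcp_pos: [0.5082, -0.0577, 0.0596]
eef_rot: [-2.229, -2.213, 0.0]
wrist_force: [0.7, -0.5, -0.5]
grip_width: 0.0138
gripper_force: 0.0
time: 7.8
tcp_pos: [0.5084, -0.0879, 0.0597]
eef_rot: [2.23, 2.212, 0.0]
wrist_force: [0.2, 0.1, -0.4]
grip_width: 0.0139
gripper_force: 0.0
```

View pics/s3.png

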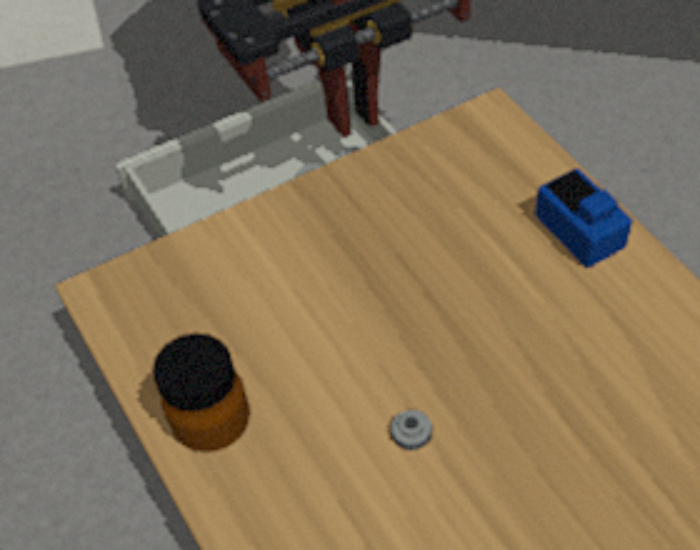

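Nut 2 is off too, and nut 3 is still at crop (411,428). Now for nut 3.

```bash
python3 -m handwheel '[[[0,0,-0.03],[0,0,0]],[[0.0407,0.0151,0],[0,0,0]],[[0.0407,0.0151,0],[0,0,0]],[[0.0407,0.0151,0],[0,0,0]],[[0.0407,0.0151,0],[0,0,0]],[[0.0407,0.0151,0],[0,0,0]],[[0.0407,0.0151,0],[0,0,0]],[[0.0407,0.0151,0],[0,0,0]]]'
python3 -m handwheel '[[[0,0,0],[0,0,0]],[[0,0,0.02],[0,0,0]],[[0,0,0.01],[0,0,0]],[[0,0,0],[0,0,0]],[[0,0,0],[0,0,0]]]'
```

```text
time: 8.65
tcp_pos: [0.616, 0.1997, 0.0896]
eef_rot: [-2.228, -2.214, 0.0]
wrist_force: [-0.1, -0.3, -0.0]
grip_width: 0.0137
gripper_force: 0.0
time: 9.15
tcp_pos: [0.6154, 0.1967, 0.0594]
eef_rot: [-2.229, -2.213, 0.002]
wrist_force: [-0.2, -0.1, -0.4]
grip_width: 0.0145
gripper_force: 0.0
```

```bash
python3 -m handwheel '[[[-0.008,-0.001,0],[0,0,0]],[[-0.008,0,0],[0,0,0]],[[-0.01,0,0],[0,0,0]],[[-0.01,0,0],[0,0,0]],[[-0.012,0,0],[0,0,0]],[[-0.012,0,0],[0,0,0]],[[-0.012,0,0],[0,0,0]],[[-0.012,0,0],[0,0,0]]]'
python3 -m handwheel '[[[-0.012,0,0],[0,0,0]],[[-0.012,0,0],[0,0,0]],[[-0.012,0,0],[0,0,0]],[[-0.012,0,0],[0,0,0]],[[-0.012,0,0],[0,0,0]],[[-0.012,0,0],[0,0,0]],[[-0.012,0,0],[0,0,0]],[[-0.012,0,0],[0,0,0]]]'
python3 -m handwheel '[[[-0.012,0,0],[0,0,0]],[[-0.012,0,0],[0,0,0]],[[-0.012,0,0],[0,0,0]],[[-0.012,0,0],[0,0,0]],[[-0.012,0,0],[0,0,0]],[[-0.012,0,0],[0,0,0]],[[-0.01,0,0],[0,0,0]],[[-0.01,0,0],[0,0,0]]]'
python3 -m handwheel '[[[-0.01,0,0],[0,0,0]],[[0,0,0],[0,0,0]],[[0,0,-0.05],[0,0,0]],[[0,0,-0.05],[0,0,0]],[[0,0,-0.05],[0,0,0]],[[-0.02,0,-0.04],[0,0,0]],[[-0.04,0,0],[0,0,0]],[[-0.02,0,0],[0,0,0]]]'
python3 -m handwheel '[[[-0.04,0,0],[0,0,0]],[[0,0,0],[0,0,0]]]'
python3 - <<'E'
from h import *
im,d,p,E,M=cam('wrist'); cv2.imwrite('pics/w4.png',im[:,:,::-1])
E
```

```text
time: 9.95
tcp_pos: [0.6144, 0.1123, 0.0597]
eef_rot: [-2.229, -2.213, -0.0]
wrist_force: [-0.9, 0.8, -0.5]
grip_width: 0.0138
gripper_force: 0.3
time: 10.75
tcp_pos: [0.6137, 0.0164, 0.0596]
eef_rot: [-2.229, -2.214, 0.0]
wrist_force: [-0.2, 0.9, 1.0]
grip_width: 0.0141
gripper_force: 0.3
time: 11.55
tcp_pos: [0.613, -0.0756, 0.0596]
eef_rot: [-2.229, -2.213, 0.0]
wrist_force: [0.1, -0.2, 0.2]
grip_width: 0.014
gripper_force: 0.0
time: 12.35
tcp_pos: [0.6133, -0.1664, 0.252]
eef_rot: [2.226, 2.211, 0.003]
wrist_force: [0.0, -0.9, -0.8]
grip_width: 0.0141
gripper_force: 0.0
time: 12.55
tcp_pos: [0.612, -0.208, 0.2498]
eef_rot: [2.231, 2.21, -0.001]
wrist_force: [-0.4, 0.3, 0.3]
grip_width: 0.014
gripper_force: 0.0
```

View pics/w4.png

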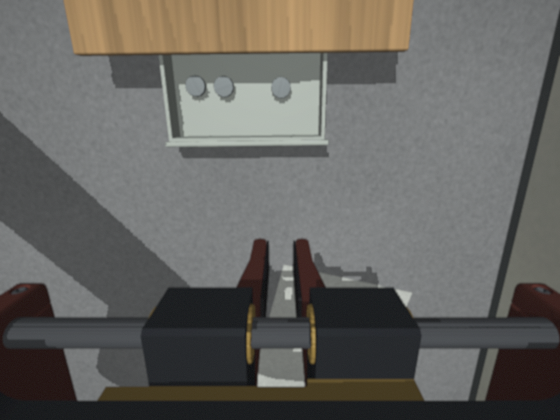

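The wrist picture shows all three nuts lying flat in the tray at (196,86), (224,86) and (281,88), with the tray front at row 142. I'll go down in front of the tray and push.

```bash
python3 -m handwheel '[[[0,-0.0425,0.02],[0,0,0]],[[0,0,0.045],[0,0,0]],[[0,0,0.045],[0,0,0]],[[0,0,0.045],[0,0,0]],[[0,0,0.04],[0,0,0]],[[0,0,0.025],[0,0,0]],[[0,0,0],[0,0,0]],[[0,0,0],[0,0,0]]]'
python3 -m handwheel '[[[0.01,0,0],[0,0,0]],[[0.01,0,0],[0,0,0]],[[0.006,0,0],[0,0,0]],[[0.006,0,0],[0,0,0]],[[0.006,0,0],[0,0,0]],[[0.006,0,0],[0,0,0]],[[0.006,0,0],[0,0,0]],[[0.006,0,0],[0,0,0]]]'
```

```text
time: 13.4
tcp_pos: [0.5698, -0.2034, 0.0299]
eef_rot: [-2.228, -2.214, 0.0]
wrist_force: [0.0, -0.5, -0.3]
grip_width: 0.0137
gripper_force: 0.0
time: 14.2
tcp_pos: [0.5703, -0.148, 0.0298]
eef_rot: [2.229, 2.213, 0.0]
wrist_force: [0.1, -2.6, 1.3]
grip_width: 0.0139
gripper_force: 1.2
```

Contact is confirmed at about 2.6 N. I'll push on gently.

```bash
python3 -m handwheel '[[[0.006,0,0],[0,0,0]],[[0.006,0,0],[0,0,0]],[[0.006,0,0],[0,0,0]],[[0.006,0,0],[0,0,0]],[[0.006,0,0],[0,0,0]],[[0.006,0,0],[0,0,0]],[[0.006,0,0],[0,0,0]],[[0.006,0,0],[0,0,0]]]'
python3 -m handwheel '[[[0.004,0,0],[0,0,0]],[[0.003,0,0],[0,0,0]],[[0.003,0,0],[0,0,0]],[[0,0,0],[0,0,0]]]'
```

```text
time: 15.0
tcp_pos: [0.5702, -0.0997, 0.0296]
eef_rot: [-2.229, -2.213, 0.0]
wrist_force: [-0.5, -2.3, 1.9]
grip_width: 0.0141
gripper_force: 1.2
time: 15.4
tcp_pos: [0.5702, -0.0898, 0.0295]
eef_rot: [-2.229, -2.213, 0.0]
wrist_force: [-0.1, -0.6, 0.8]
grip_width: 0.0138
gripper_force: 0.0
```

```bash
python3 -m handwheel '[[[0.003,0,0],[0,0,0]],[[0.003,0,0],[0,0,0]]]'
for i in 1; do python3 -m handwheel '[[[0.002,0,0],[0,0,0]],[[0.001,0,0],[0,0,0]]]'; done
python3 -m handwheel '[[[0.001,0,0],[0,0,0]],[[0.001,0,0],[0,0,0]]]'
```

```text
time: 15.6
tcp_pos: [0.5703, -0.0843, 0.0295]
eef_rot: [-2.229, -2.213, 0.001]
wrist_force: [-0.6, -2.2, -0.5]
grip_width: 0.014
gripper_force: 1.1
time: 15.8
tcp_pos: [0.5703, -0.082, 0.0296]
eef_rot: [2.227, 2.214, -0.002]
wrist_force: [-2.0, -11.5, -0.9]
grip_width: 0.0136
gripper_force: 5.7
time: 16.0
tcp_pos: [0.5703, -0.0818, 0.0296]
eef_rot: [2.225, 2.214, -0.004]
wrist_force: [-2.0, -22.4, -1.7]
grip_width: 0.0142
gripper_force: 11.1
```

```bash
python3 -m handwheel '[[[-0.01,0,0],[0,0,0]],[[-0.03,0,0],[0,0,0]],[[-0.04,0,0],[0,0,0]],[[-0.02,0,-0.04],[0,0,0]],[[0,0,-0.05],[0,0,0]],[[0,0,-0.05],[0,0,0]],[[0,0,-0.05],[0,0,0]],[[0,0,0],[0,0,0]]]'
python3 - <<'E'
from h import *
im,d,p,E,M=cam('wrist'); P=cloud(d,p,E,M)
Z,Y,X=P[...,2],P[...,1],P[...,0]
m=(abs(X-.57)<.08)&(Y>-.15)&(Y<.0)
for lo,hi in [(.052,.064),(.034,.046)]:
    q=Y[m&(Z>lo)&(Z<hi)]; print(lo,len(q),np.percentile(q,[1,50,99]) if len(q) else '')
a=im[:,:,::-1]; im2,*_=cam('scene'); b=im2[:,:,::-1]
cv2.imwrite('pics/f.png',np.hstack([cv2.resize(a,(400,300)),cv2.resize(b,(400,300))]))
E
```

```text
time: 16.8
tcp_pos: [0.574, -0.1804, 0.2273]
eef_rot: [2.222, 2.205, 0.01]
wrist_force: [0.7, -0.3, -0.3]
grip_width: 0.014
gripper_force: 0.0
0.052 11986 [-0.06514435 -0.03136953 -0.00060438]
0.034 1042 [-0.07153397 -0.06836444 -0.06474973]
```

View pics/f.png

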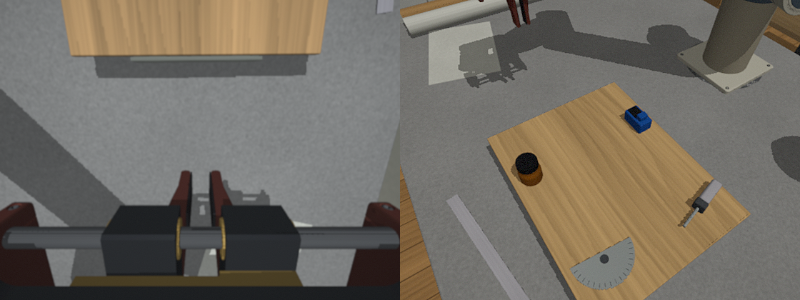

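The tray front stands about 6 mm outside the board edge, so it is fully home. The board is clear of nuts and the other items haven't moved.

```bash
python3 -c "from workcell import bot; print(bot.close_job())"
```

```text
the job is handed in; nothing more can be done
None
```

I swept all three nuts off the board's edge into the tray, pushed the tray home until it met its stop, and handed the job in at about 17 s, with the cartridge, jar, protractor and screwdriver left in place.

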